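# Load the tilted pick-up stand with rice rolls

## Task

Put the two wrapped rice rolls on the sloped pick-up stand, one in each of its two wire cradles, lying lengthwise down the slope with the lower end of each roll resting against the lip at the bottom. Set them down gently, don't press or drop them on the stand, and leave the other things on the worktop where they are.

Things in the scene. Friction and masses are not known exactly. Their poses are not given: they have to be found in the camera images.
- rice_roll_a: Origin: the middle of its underside as it lies; y runs along the roll, z is up as it lies. It is a wrapped rice roll, pale, barrel-shaped with a twist of film at each end: firm body 118 mm long, 54 mm wide, 50 mm high, tapering at the ends (154 mm with the soft twists, which give way and touch nothing); about 0.23 kg. 
- rice_roll_b: The second roll, same make and axes as rice_roll_a: a wrapped rice roll, pale, barrel-shaped with a twist of film at each end: firm body 118 mm long, 54 mm wide, 50 mm high, tapering at the ends (154 mm with the soft twists, which give way and touch nothing); about 0.23 kg. 
- rice_roll_a_mid (a point): Centre of the first roll's body, on its long axis, 25 mm above the origin.
- rice_roll_b_mid (a point): Centre of the second roll's body, on its long axis, 25 mm above the origin.
- stand: Steel pick-up stand, fixed to the worktop, base 176 x 200 mm. Origin: centre of its underside; z up, x level from the lip side to the raised side, y to the left seen from the lip. Between two cheeks it holds a black-matted board, 170 mm long and 188 mm wide, rising along +x from its foot line (where mat meets lip). Clamp knobs stick out to y = +/-117 mm below the board.
- foot_mid (a point): Middle of the foot line: x = -80 mm, y = 0, z = 32 mm on the stand, its axes, whatever the slope. The board's slope is clamped anywhere between 18 and 32 degrees from level, differs every time and is NOT reported: feel it or look. The lip is square to the board and stands 18 mm above the mat. The strip of mat within 18 mm either side of y = 0, between the lanes, is bare.
- foot_left (a point): Foot line point at the middle of the left lane (y = +42 mm), stand's axes. Each lane's cradle is two 6 mm thick wires on the mat, 44 mm apart, running 18 to 158 mm up from the lip. A roll lies on the mat between the wires, its axis 24 to 27 mm above the mat, its middle about 55 mm up the slope from the lip when its end touches.
- foot_right (a point): Foot line point at the middle of the right lane (y = -42 mm), stand's axes; same cradle as the left. The mat grips: on gentler slopes a roll stays where it is let go instead of sliding down to the lip.
- sauce_red: Red squeeze bottle with white nozzle, 52 mm wide, 165 mm tall, right of the stand; leave it. Origin: middle of its underside.
- sauce_soy: Dark brown squeeze bottle with white nozzle, 56 mm wide, 180 mm tall; leave it. Origin: middle of its underside.
- kitchen_timer: White timer with a red top, 65 mm wide, 46 mm high, to the right of the stand; leave it. Origin: middle of its underside.

How it is judged:
By the outcome, as a careful person would: the job done as asked, in the order asked, and still so for the second after the job is handed in, with the robot touching nothing.
It also fails if it takes over 67 s, if anything falls off the work surface, if the arm or the gripper's body presses on something with over 40 N, if the wrist force passes 120 N, or if a joint passes its speed limit or range.

## Robot

A 6-joint arm with a two-finger parallel gripper is mounted at the origin on a cart in front of the work surface, level with it; the furniture and walls round the work are solid. World frame = base frame: x ahead of the robot, y to its left, z up, the work surface at z = 0. Lengths are in mm, angles in rad, forces in N, time in s.
With the tool pointing down it reaches from about 350 to 975 mm from the base axis. Payload 7.1 kg.
Tool frame: the origin (TCP) lies on the front face of the gripper's body, between the roots of the fingers; the fingertips stand 80 mm ahead of it and the grasp point (between the pads) lies 61 mm ahead of it (env.tips_ahead is the distance from the TCP to the fingertips, in mm); z points along the fingers, y is the line along which they close (so a half turn about z gives the same grasp; the last joint's range is limited). The gripper opens to 88 mm and grips with 3 to 60 N. Pads are 20 mm wide; open, the fingers measure 115 mm over their backs; the gripper's body (75 mm by 178 mm) begins 61 mm behind the grasp point.
Start: joints at [1.192, 0.423, 1.63, -0, 1.089, -0.019], TCP at [220.022, 584.975, 302.675] pointing down, gripper open.
Joint ranges: [-3, 3], [-0.9, 2.11], [0.09, 2.58], [-1.31, 4.45], [0.11, 2.69], [-2.54, 2.54]. Speed limits (rad/s): [2.39, 2.39, 3.01, 3.14, 3.14, 3.14].

## Interface

Orientations are given as a unit quaternion [x, y, z, w].
In Python, from station import env, set_gripper, viewer, workorder gives the robot as it stands. Calls block until the motion is done:
- env.reach(position, orientation): joint-space move of the TCP to a pose.
- env.move_l(position, rot=None, rate=150, f_stop=None): straight line of the TCP; rot=None keeps the orientation; rate is the mean speed in mm/s. With f_stop (N) it stops when the force on the tool has changed by that much, and returns True; else False.
- env.move_joints(angles): joint-space move.
- set_gripper(opening): finger opening in mm; the grip force is fixed at half the most; returns when the fingers have stopped.
- env.hold(seconds).
- env.ik(position, orientation): joint angles nearest the present ones, or None.
- env.read_state(): the state.
- viewer.camera(name): name is "side" or "top" or "wrist"; returns the picture (420x560x3 uint8, blue, green, red); there is no depth.
- viewer.camera_params(name): a dict with "fx", "fy", "cx", "cy" (pixels), "pose" (4x4, takes a point from camera to world coordinates); the wrist camera has in their place "tool_from_camera" (4x4, takes a point from camera to tool coordinates, whose origin is the TCP and whose axes are the flange's). Camera axes: x right, y up, looking along -z (the intrinsics and any distortion apply to the point x, -y, -z); pixel columns grow to the right and rows downward; lengths in mm; the calibration is good to about 2 mm. The wrist camera is an equidistant fisheye: a pixel r from the principal point sees the ray r / f radians off the axis. A picture is of the moment at which its call begins: read the wrist's pose just before it. camera_params takes no time and is no camera call.
A pose or a line that the arm cannot do raises env.IKError and nothing moves.
- workorder.sign_off(): hands the job in; it is judged then, once.
The state is a dict: "time_s": time; "qpos": joint angles; "dq": joint speeds; "tau": joint torques, N m; "tool_pos": TCP position; "orientation": TCP orientation; "force": force on the tool from outside, world axes, zero at the start; "wrist_torque": the same for the moment, N m; "width": finger opening in mm; "grip_force": force on a finger pad.
Only numpy, scipy, OpenCV 4.12 (cv2) and the standard library are available. Lean on these libraries where they do the work, as an engineer would, in place of code of your own. Each camera call takes 0.05 s, during which the arm holds its last target. There are 200 camera calls.

## Working session

There is one attempt and no reset: what is moved stays moved. The work goes in short steps, each a Python script; the robot and the scene stay as the last script left them, time stands still between calls to the robot, and variables do not carry over. Pictures are saved under pics/ and viewed, at most 10 in all, crops included, and the job is handed in when it is done.

```bash
mkdir -p pics; ls; python3 - <<'E'
from station import env,viewer
import cv2,numpy as np
for n in("top","side","wrist"):
    im=viewer.camera(n); cv2.imwrite(f"pics/{n}0.png",im)
    p=viewer.camera_params(n); print(n,{k:np.round(v,3).tolist() if not isinstance(v,str) else v for k,v in p.items()})
s=env.read_state();print(s)
E
```

```text
pics
top {'fx': 490.104, 'fy': 490.104, 'cx': 283.142, 'cy': 205.065, 'pose': [[-0.021, 0.986, -0.167, 321.027], [-1.0, -0.02, 0.01, 47.135], [0.007, 0.167, 0.986, 1471.844], [0.0, 0.0, 0.0, 1.0]]}
side {'fx': 467.998, 'fy': 467.998, 'cx': 271.594, 'cy': 215.769, 'pose': [[0.808, 0.336, -0.484, -12.062], [-0.59, 0.473, -0.654, -742.648], [0.009, 0.814, 0.581, 760.767], [0.0, 0.0, 0.0, 1.0]]}
wrist {'fx': 325.192, 'fy': 325.192, 'cx': 279.147, 'cy': 204.575, 'tool_from_camera': [[-0.001, 0.953, 0.302, 82.814], [1.0, 0.001, 0.0, 0.202], [-0.0, 0.302, -0.953, -81.746], [0.0, 0.0, 0.0, 1.0]]}
{'time_s': 0.15, 'qpos': array([ 1.19203991e+00,  4.23667782e-01,  1.63051156e+00, -1.36321872e-06,
        1.08861435e+00, -1.90016652e-02]), 'dq': array([ 0.00155167, -0.00341846, -0.00364083, -0.0001663 ,  0.00074068,
       -0.00051631]), 'tau': array([-1.14645761e-05, -5.44982171e+01, -2.73919594e+01,  6.44129701e-02,
        2.04760517e-02, -7.08901302e-05]), 'tool_pos': array([219.87763701, 584.67781643, 302.07980437]), 'orientation': array([ 1.78908584e-01,  9.83865518e-01, -5.88799187e-04, -1.18052673e-04]), 'force': array([ 0.26270605, -0.6360841 ,  0.34009769]), 'wrist_torque': array([ 0.03041155, -0.01902893, -0.00457645]), 'grip_force': 0.0, 'width': 87.98398625725639}
```

```bash
python3 - <<'E'
import cv2,numpy as np
a=cv2.imread("pics/top0.png");cv2.imwrite("pics/top0b.png",cv2.resize(a,(800,600),interpolation=cv2.INTER_CUBIC))
a=cv2.imread("pics/side0.png");cv2.imwrite("pics/side0b.png",cv2.resize(a,(800,600),interpolation=cv2.INTER_CUBIC))
E
```

```text
(no output)
```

View pics/top0b.png

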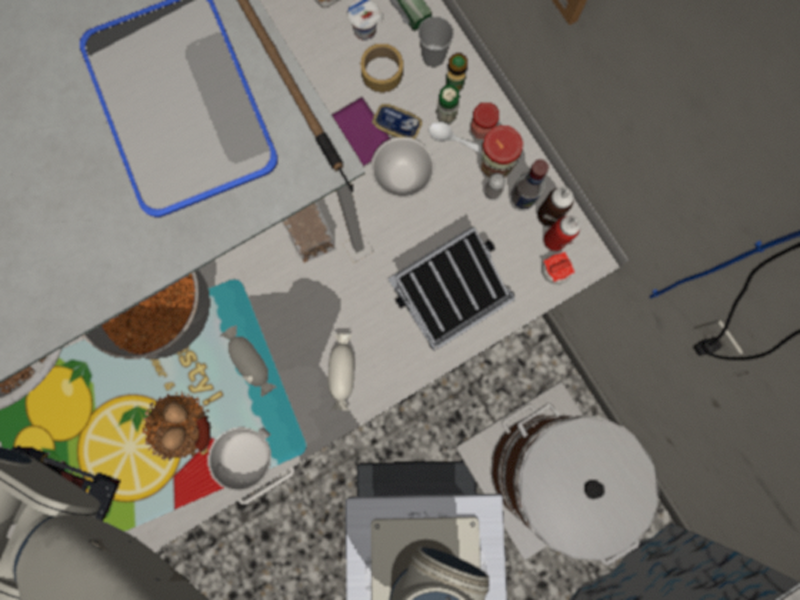

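View pics/side0b.png

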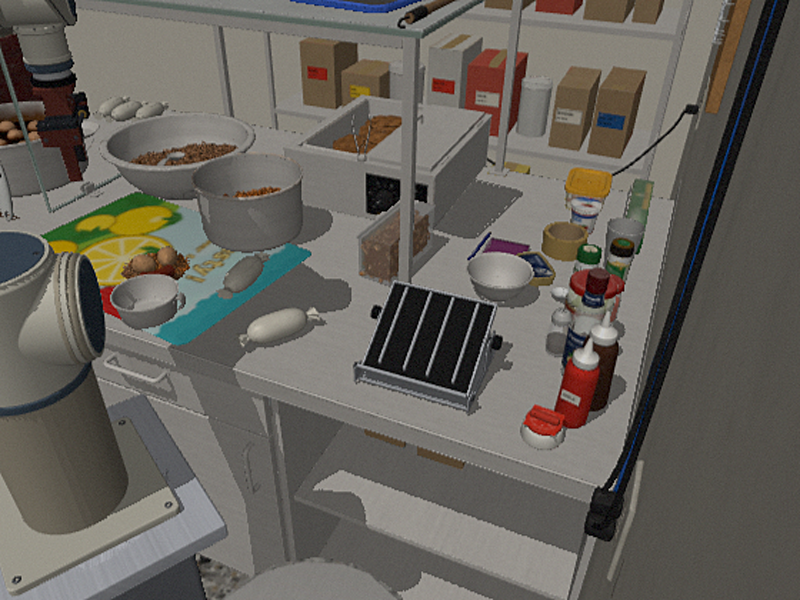

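```bash
cat > h.py <<'E'
import numpy as np,cv2
from scipy.spatial.transform import Rotation as R
from scipy.optimize import least_squares
from station import env,viewer,set_gripper
def ray(P,pose,u,v,fish=False):
    x=(u-P["cx"])/P["fx"];y=(v-P["cy"])/P["fy"]
    if fish:
        r=np.hypot(x,y);d=np.array([x/r*np.sin(r),-y/r*np.sin(r),-np.cos(r)])
    else: d=np.array([x,-y,-1.])
    d=pose[:3,:3]@d;return pose[:3,3],d/np.linalg.norm(d)
def onz(o,d,z): return o+d*(z-o[2])/d[2]
def proj(P,pose,X,fish=False):
    c=(np.asarray(X)-pose[:3,3])@pose[:3,:3]
    x,y,z=c[...,0],-c[...,1],-c[...,2]
    if fish:
        r=np.hypot(x,y);k=np.arctan2(r,z)/r
    else:k=1/z
    return np.stack([P["cx"]+P["fx"]*x*k,P["cy"]+P["fy"]*y*k],-1)
def wpose(s):
    T=np.eye(4);T[:3,:3]=R.from_quat(s["orientation"]).as_matrix();T[:3,3]=s["tool_pos"]
    return T@viewer.camera_params("wrist")["tool_from_camera"]
def down(yaw):  # tool z down, tool y (closing line) at angle yaw+90 ; tool x at yaw
    return (R.from_euler('z',yaw)*R.from_euler('x',np.pi)).as_quat()
E
python3 - <<'E'
from h import *
P=viewer.camera_params("top");k=.7
for n,u,v,z in [("r1",342,369,27),("r1e1",342,335,25),("r1e2",343,403,25),("r2",247,360,27),("r2e1",228,332,25),("r2e2",267,390,25),("lipL",437,345,45),("lipR",512,293,45),("topL",393,283,100),("topR",475,230,100),("post",360,250,0)]:
    print(n,onz(*ray(P,P["pose"],u*k,v*k),z).round())
s=env.read_state();print(R.from_quat(s["orientation"]).as_matrix().round(2))
a=cv2.imread("pics/side0.png")[180:300,230:380]
b=cv2.imread("pics/top0.png")[150:260,265:370]
cv2.imwrite("pics/cr.png",np.hstack([cv2.resize(a[:,10:130],(400,400),interpolation=cv2.INTER_CUBIC),cv2.resize(b,(400,419),interpolation=cv2.INTER_CUBIC)[:400]]))
E
```

```text
r1 [409. 164.  27.]
r1e1 [480. 163.  25.]
r1e2 [340. 162.  25.]
r2 [432. 359.  27.]
r2e1 [491. 399.  25.]
r2e2 [370. 317.  25.]
lipL [453. -32.  45.]
lipR [ 557. -190.   45.]
topL [573.  55. 100.]
topR [ 679. -112.  100.]
post [665. 125.   0.]
[[-0.94  0.35 -0.  ]
 [ 0.35  0.94 -0.  ]
 [ 0.   -0.   -1.  ]]
```

```bash
python3 - <<'E'
from h import *
env.reach([430,110,340],down(np.pi))
s=env.read_state();im=viewer.camera("wrist");cv2.imwrite("pics/w1.png",im)
np.save("w1.npy",wpose(s));print(s["time_s"],s["tool_pos"],s["qpos"].round(2))
cv2.imwrite("pics/w1b.png",cv2.resize(im,(800,600),interpolation=cv2.INTER_CUBIC))
E
```

```text
2.0333 [430.11720423 110.48565746 340.00870463] [ 0.22  0.1   1.97  0.    1.06 -1.35]
```

View pics/w1b.png

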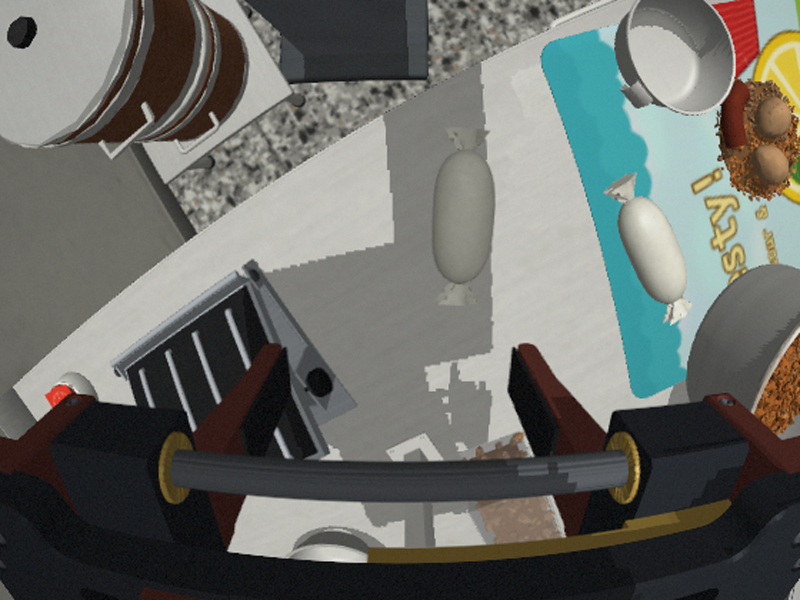

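View pics/cr.png

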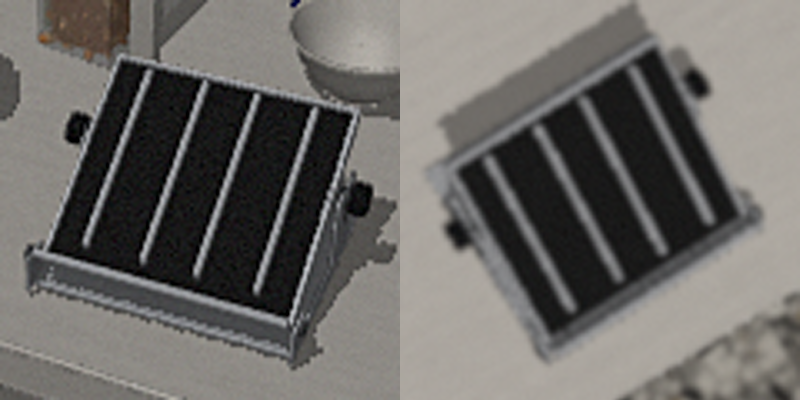

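```bash
cat > fit.py <<'E'
from h import *
W=np.load("w1.npy")
def pr(n,X): 
    P=viewer.camera_params(n);return proj(P,W if n=="wrist" else P["pose"],X,n=="wrist")
sc=lambda L,k,o:(np.array(L)+.5)*k-.5+o
obs=[("side",sc([(87,246),(144,263),(197,276),(260,291),(150,70),(205,82),(256,96),(315,108)],.3,[240,180]),range(8)),
("top",sc([(171,311),(217,279),(263,252),(311,223),(90,158),(137,128),(184,98),(233,67)],105/400,[265,150]),range(8)),
("wrist",sc([(227,309),(197,334),(167,350),(141,370)],.7,[0,0]),range(4))]
def pts(p):
    x,y,w,a=p;Q=[]
    for s in(18,158):
        for l in(64,20,-20,-64):
            Q.append([-80+s*np.cos(a)-5*np.sin(a),l,32+s*np.sin(a)+5*np.cos(a)])
    return R.from_euler('z',w).apply(Q)+[x,y,0]
def res(p):
    X=pts(p);return np.concatenate([(pr(n,X[list(i)])-o).ravel() for n,o,i in obs])
f=least_squares(res,[566,-70,.58,.43])
if __name__=="__main__":
    print(f.x.round(3),np.degrees(f.x[3]),np.sqrt(np.diag(np.linalg.inv(f.jac.T@f.jac))).round(3))
    print(f.fun.reshape(-1,2).round(1).tolist())
    P=viewer.camera_params("wrist")
    for n,u,v in[("r1",464,216),("e",464,150),("e",463,283),("r2",652,250),("e",626,199),("e",680,302)]:
        print(n,onz(*ray(P,W,(u+.5)*.7-.5,(v+.5)*.7-.5,True),25).round(1))
E
python3 fit.py
```

```text
[ 5.74776e+02 -6.52380e+01  5.42000e-01  5.17000e-01] 29.62141109766894 [0.537 0.575 0.007 0.014]
[[-1.3, -1.8], [-1.2, -2.1], [-1.1, -1.6], [-2.0, -1.1], [-0.7, 0.7], [-0.5, 1.1], [-0.3, 0.6], [-0.6, 1.1], [0.5, -0.7], [1.0, -0.2], [0.3, -0.3], [0.2, -0.5], [-0.1, 0.4], [0.7, 0.1], [0.2, 0.7], [0.3, 0.8], [0.1, 1.7], [-2.2, -0.2], [-0.2, 1.6], [-0.7, 0.6]]
r1 [403.6 166.7  25. ]
e [346.5 165.5  25. ]
e [464.1 167.8  25. ]
r2 [429.9 355.5  25. ]
e [382.3 320.4  25. ]
e [483.3 400.5  25. ]
```

```bash
python3 - <<'E'
from h import *
w=.542
p=np.array([575,-65,270])+95*np.array([np.cos(w),np.sin(w),0])
env.reach(p,down(w+np.pi))
s=env.read_state();im=viewer.camera("wrist");cv2.imwrite("pics/w2.png",im)
np.save("w2.npy",wpose(s));print(s["time_s"],s["tool_pos"],s["qpos"].round(2))
cv2.imwrite("pics/w2b.png",cv2.resize(im,(800,600),interpolation=cv2.INTER_CUBIC))
E
```

```text
3.125 [655.8842831  -15.24489961 269.99159753] [-0.04  0.5   1.58  0.    1.06 -2.15]
```

View pics/w2b.png

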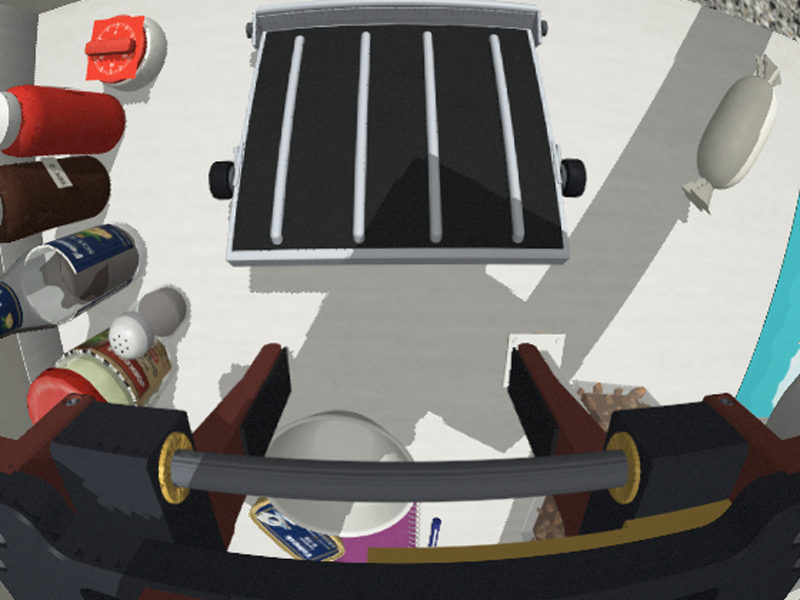

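```bash
cat >> fit.py <<'E'
W2=np.load("w2.npy");o2=sc([(495,38),(428,34),(366,34),(299,37),(518,240),(435,241),(359,240),(277,241)],.7,[0,0])
def r2(p): return (proj(viewer.camera_params("wrist"),W2,pts(p),True)-o2).ravel()
g=least_squares(r2,f.x)
h=least_squares(lambda p:np.concatenate([res(p)*.4,r2(p)]),f.x)
if __name__=="__main__":
    for q in(g,h): print(q.x.round(3),np.degrees(q.x[3]),np.sqrt(np.diag(np.linalg.inv(q.jac.T@q.jac))).round(3))
    print(g.fun.reshape(-1,2).round(1).tolist(),r2(h.x).reshape(-1,2).round(1).tolist())
    for u,v in[(738,130),(755,82),(714,182)]: print(onz(*ray(P,W2,(u+.5)*.7-.5,(v+.5)*.7-.5,True),25).round(1))
E
python3 fit.py
```

```text
[ 5.74776e+02 -6.52380e+01  5.42000e-01  5.17000e-01] 29.62141109766894 [0.537 0.575 0.007 0.014]
[[-1.3, -1.8], [-1.2, -2.1], [-1.1, -1.6], [-2.0, -1.1], [-0.7, 0.7], [-0.5, 1.1], [-0.3, 0.6], [-0.6, 1.1], [0.5, -0.7], [1.0, -0.2], [0.3, -0.3], [0.2, -0.5], [-0.1, 0.4], [0.7, 0.1], [0.2, 0.7], [0.3, 0.8], [0.1, 1.7], [-2.2, -0.2], [-0.2, 1.6], [-0.7, 0.6]]
r1 [403.6 166.7  25. ]
e [346.5 165.5  25. ]
e [464.1 167.8  25. ]
r2 [429.9 355.5  25. ]
e [382.3 320.4  25. ]
e [483.3 400.5  25. ]
[ 5.76035e+02 -6.47990e+01  5.42000e-01  4.81000e-01] 27.580314662825355 [0.485 0.381 0.004 0.011]
[ 5.7597e+02 -6.4818e+01  5.4200e-01  4.8200e-01] 27.618391895506143 [0.446 0.36  0.004 0.011]
[[-0.2, 0.5], [-0.0, 1.2], [0.2, 1.3], [0.5, 1.5], [-1.8, -0.3], [-0.2, -1.7], [0.3, -0.9], [1.4, -0.8]] [[-0.2, 0.4], [0.0, 1.1], [0.2, 1.2], [0.5, 1.4], [-1.8, -0.4], [-0.1, -1.8], [0.3, -1.0], [1.4, -0.9]]
[405.2 164.9  25. ]
[355.2 158.7  25. ]
[458.3 168.3  25. ]
```

```bash
python3 - <<'E'
from h import *
x0,y0,w,a=576,-64.8,.542,.482
set_gripper(0)
def st(x,y,z): return R.from_euler('z',w).apply([x,y,z])+[x0,y0,0]
o=env.read_state()["orientation"]
Z=[]
for X in(50,-40):
    zb=32+(X+90)*np.tan(a)+env.tips_ahead
    env.move_l(st(X,0,zb+18),rot=down(w+np.pi),rate=200)
    env.hold(.2)
    hit=env.move_l(st(X,0,zb-12),rate=25,f_stop=4)
    s=env.read_state();Z.append(s["tool_pos"][2]-80);print(hit,s["tool_pos"],s["force"].round(1),Z[-1]-zb+80)
    env.move_l(st(X,0,zb+25),rate=150)
print(np.degrees(np.arctan((Z[0]-Z[1])/90)),env.read_state()["time_s"])
set_gripper(88)
E
```

```text
True [619.11453588 -38.97598367 196.28146029] [-0.9 -0.   5.7] 11.03968069542114
True [542.02529922 -85.34998268 142.92227021] [-0.6  1.   5.9] 4.764491782232653
30.662849170646243 7.8583
```

```bash
cat > ops.py <<'E'
from h import *
w,a=.542,np.radians(30.7); O=np.array([574.3,-65.8,0]); Rz=R.from_euler('z',w)
u=Rz.apply([np.cos(a),0,np.sin(a)]); n=Rz.apply([-np.sin(a),0,np.cos(a)]); yv=Rz.apply([0,1,0])
Q=R.from_matrix(np.column_stack([-u,yv,-n])).as_quat()
def tp(y,s,h): return O+Rz.apply([-80,y,32])+u*s+n*(61+h)
def sh(t):
    s=env.read_state();d=s["tool_pos"]-O-Rz.apply([-80,0,32])
    print(t,"t%.1f s%.1f y%.1f h%.1f"%(s["time_s"],d@u,d@yv,d@n-61),"F",s["force"].round(1),"w%.1f g%.1f"%(s["width"],s["grip_force"]))
def pick(x,y,ang):
    q=down(ang+np.pi)
    env.reach([x,y,200],q); env.move_l([x,y,89],rate=120); set_gripper(40); sh("grip")
    env.move_l([x,y,260],rate=150); sh("lift")
def place(y):
    env.reach(tp(y,72,80),Q); env.move_l(tp(y,72,34),rate=60); env.hold(.4); sh("above")
    print(env.move_l(tp(y,46,34),rate=15,f_stop=3)); sh("lip")
    s=env.read_state()["tool_pos"]
    print(env.move_l(s-n*12,rate=12,f_stop=3)); sh("down")
E
python3 - <<'E'
from ops import *
print(env.ik(tp(-42,72,80),Q),env.ik(tp(42,50,30),Q))
pick(404.5,166,.03)
env.reach(tp(-42,75,90),Q); env.hold(.3); sh("appr")
cv2.imwrite("pics/a1.png",viewer.camera("wrist"))
E
```

```text
None [-0.3664475   0.50170709  2.20842065  1.38806152  0.42180183  2.50730413]
grip t12.1 s75.8 y286.2 h-39.6 F [-0.4  0.3  3.2] w51.8 g29.7
lift t13.4 s162.1 y286.3 h107.1 F [ 0.2 -0.9 -3. ] w51.5 g29.7Traceback (most recent call last):
  File "<stdin>", line 4, in <module>
station.IKError: the arm cannot take that pose within its joint ranges
```

```bash
python3 - <<'E'
from ops import *
for y in(-42,42):
  for fl in(0,1):
    for t in(0,10,20,25,30.7):
      b=np.radians(t);U=Rz.apply([np.cos(b),0,np.sin(b)]);N=Rz.apply([-np.sin(b),0,np.cos(b)])
      sg=-1 if fl else 1
      q=R.from_matrix(np.column_stack([-sg*U,sg*yv,-N])).as_quat()
      r=[]
      for h in (30,80,130):
        g=tp(y,65,h)-61*n+61*N
        j=env.ik(g,q);r.append(None if j is None else j.round(2).tolist())
      print(y,fl,t,r)
E
```

```text
-42 0 0 [[-0.23, 0.56, 1.83, -0.0, 0.75, -2.35], [-0.27, 0.47, 1.85, -0.0, 0.82, -2.38], [-0.3, 0.39, 1.87, -0.0, 0.89, -2.41]]
-42 0 10 [None, None, None]
-42 0 20 [None, None, None]
-42 0 25 [None, None, None]
-42 0 30.7 [None, None, None]
-42 1 0 [[-0.23, 0.56, 1.83, -0.0, 0.75, 0.79], [-0.27, 0.47, 1.85, -0.0, 0.82, 0.76], [-0.3, 0.39, 1.87, -0.0, 0.89, 0.73]]
-42 1 10 [[-0.3, 0.53, 1.91, 0.23, 0.6, 0.54], [-0.34, 0.44, 1.93, 0.22, 0.67, 0.53], [-0.38, 0.35, 1.94, 0.2, 0.75, 0.51]]
-42 1 20 [[-0.37, 0.52, 1.98, 0.61, 0.5, 0.14], [-0.41, 0.43, 2.0, 0.54, 0.57, 0.18], [-0.46, 0.33, 2.01, 0.49, 0.66, 0.2]]
-42 1 25 [[-0.41, 0.53, 2.01, 0.84, 0.48, -0.11], [-0.45, 0.43, 2.03, 0.74, 0.55, -0.04], [-0.5, 0.33, 2.04, 0.66, 0.64, 0.02]]
-42 1 30.7 [[-0.45, 0.54, 2.05, 1.11, 0.5, -0.41], [-0.5, 0.44, 2.07, 0.98, 0.56, -0.3], [-0.55, 0.34, 2.08, 0.86, 0.64, -0.21]]
42 0 0 [[-0.12, 0.51, 1.95, -0.0, 0.69, -2.23], [-0.15, 0.41, 1.97, -0.0, 0.76, -2.26], [-0.18, 0.31, 1.99, -0.0, 0.84, -2.3]]
42 0 10 [[-0.18, 0.47, 2.03, 0.24, 0.52, -2.5], [-0.22, 0.37, 2.06, 0.21, 0.6, -2.5], [-0.26, 0.27, 2.07, 0.2, 0.69, -2.52]]
42 0 20 [None, None, None]
42 0 25 [None, None, None]
42 0 30.7 [None, None, None]
42 1 0 [[-0.12, 0.51, 1.95, -0.0, 0.69, 0.91], [-0.15, 0.41, 1.97, -0.0, 0.76, 0.88], [-0.18, 0.31, 1.99, -0.0, 0.84, 0.84]]
42 1 10 [[-0.18, 0.47, 2.03, 0.24, 0.52, 0.65], [-0.22, 0.37, 2.06, 0.21, 0.6, 0.64], [-0.26, 0.27, 2.07, 0.2, 0.69, 0.62]]
42 1 20 [[-0.26, 0.46, 2.11, 0.69, 0.4, 0.16], [-0.3, 0.36, 2.14, 0.58, 0.48, 0.23], [-0.35, 0.25, 2.15, 0.5, 0.58, 0.28]]
42 1 25 [[-0.3, 0.47, 2.15, 1.0, 0.38, -0.18], [-0.34, 0.36, 2.17, 0.83, 0.46, -0.04], [-0.39, 0.25, 2.18, 0.7, 0.55, 0.06]]
42 1 30.7 [[-0.34, 0.49, 2.19, 1.34, 0.42, -0.55], [-0.39, 0.37, 2.21, 1.13, 0.47, -0.37], [-0.45, 0.26, 2.22, 0.95, 0.55, -0.21]]
```

```bash
sed -i 's/column_stack(\[-u,yv,-n\])/column_stack([u,-yv,-n])/; s/ang+np.pi/ang/' ops.py; python3 - <<'E'
from ops import *
env.reach(tp(-42,75,110),Q); env.hold(.3); sh("appr")
im=viewer.camera("wrist")
cv2.imwrite("pics/a1.png",im)
cv2.imwrite("pics/a1s.png",viewer.camera("side")[60:340,150:500])
E
```

```text
appr t14.9 s75.7 y-41.3 h109.8 F [-0.3 -0.5 -1.8] w51.7 g29.7
```

View pics/a1.png

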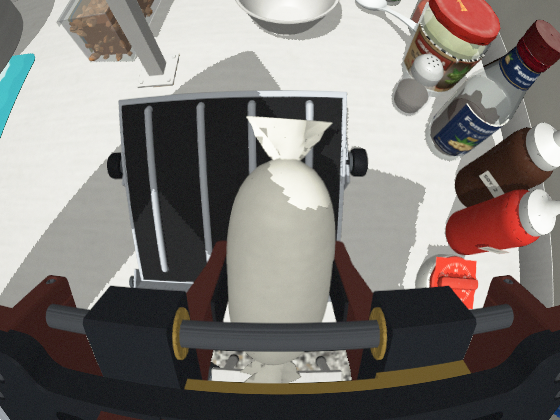

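```bash
python3 - <<'E'
from ops import *
place(-42)
cv2.imwrite("pics/p1.png",np.hstack([cv2.resize(viewer.camera("side")[150:300,210:360],(420,420),interpolation=cv2.INTER_CUBIC),viewer.camera("wrist")[:, 90:470]]))
E
```

```text
above t16.6 s72.1 y-42.1 h34.2 F [-0.3 -0.7 -2.4] w51.9 g29.7
True
lip t18.0 s48.9 y-42.1 h33.9 F [2.7 0.5 0.8] w51.6 g29.7
True
down t18.3 s49.2 y-42.0 h32.8 F [1.9 1.3 1.8] w51.6 g29.7
```

View pics/p1.png

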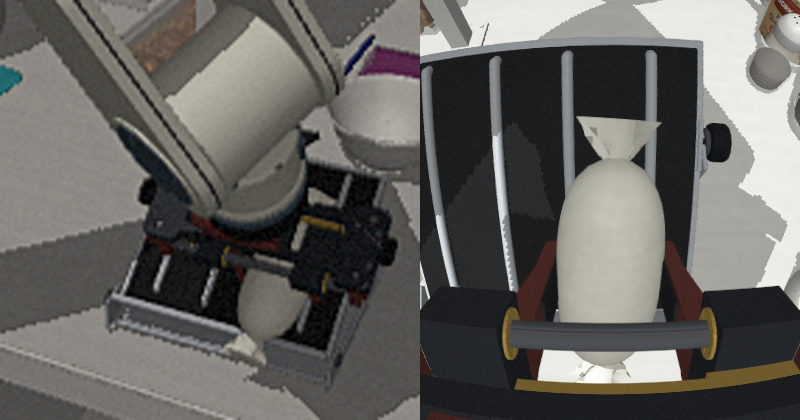

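```bash
cat >> ops.py <<'E'
def touch():
    p=lambda: env.read_state()["tool_pos"]
    env.move_l(p()+u*4,rate=20); env.hold(.3); sh("backed")
    print(env.move_l(p()-n*12,rate=10,f_stop=3)); sh("mat")
    env.move_l(p()+n*1.2,rate=10); env.hold(.3)
    print(env.move_l(p()-u*10,rate=10,f_stop=3)); sh("lip")
E
python3 - <<'E'
from ops import *
touch()
E
```

```text
backed t19.1 s53.0 y-42.0 h32.8 F [-0.7  0.3 -2.8] w51.7 g29.7
True
mat t19.7 s53.0 y-42.0 h27.9 F [-1.6 -0.9  4.9] w51.5 g29.7
True
lip t20.7 s52.4 y-42.0 h28.9 F [2.  1.3 0.3] w52.0 g29.7
```

```bash
cat >> ops.py <<'E'
def release():
    p=lambda: env.read_state()["tool_pos"]
    print(env.move_l(p()-n*1.2,rate=6,f_stop=4)); sh("down")
    set_gripper(66); sh("open")
    env.move_l(p()+n*60,rate=80); sh("away")
E
python3 - <<'E'
from ops import *
release()
im=viewer.camera("wrist");cv2.imwrite("pics/p2.png",im)
env.move_l(env.read_state()["tool_pos"]+n*60,rate=200)
env.move_l([430,60,280],rot=down(.3),rate=250) if 0 else env.reach([440,180,280],down(.5))
set_gripper(88)
pick(430.5,356.5,.67)
E
```

```text
True
down t20.9 s52.6 y-42.0 h28.1 F [-1.1 -0.8  4.2] w51.7 g29.7
open t21.4 s52.4 y-41.9 h27.8 F [ 0.2 -0.6  0.1] w66.5 g0.0
away t22.3 s52.3 y-41.8 h87.7 F [-0.5 -0.1  0.4] w65.9 g0.0
grip t27.3 s179.4 y436.0 h-101.1 F [-1.7  1.2  2.1] w51.7 g29.7
lift t28.6 s265.6 y435.9 h45.4 F [ 0.1  0.3 -3.3] w51.8 g29.7
```

View pics/p2.png

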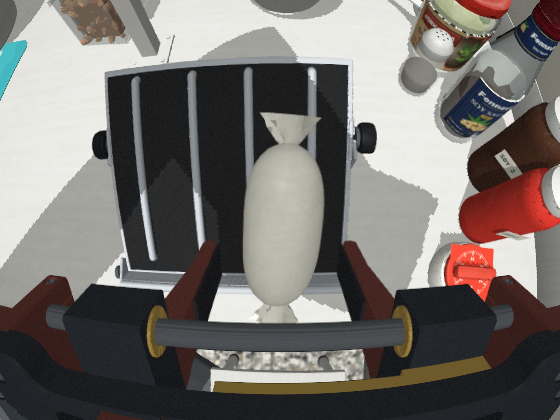

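```bash
python3 - <<'E'
from ops import *
env.reach(tp(42,72,110),Q); env.move_l(tp(42,72,32),rate=70); env.hold(.4); sh("above")
print(env.move_l(env.read_state()["tool_pos"]-n*12,rate=10,f_stop=3)); sh("mat")
env.move_l(env.read_state()["tool_pos"]+n*1.2,rate=10); env.hold(.3)
print(env.move_l(tp(42,44,29),rate=12,f_stop=3)); sh("lip")
im=viewer.camera("wrist");cv2.imwrite("pics/p3.png",im)
E
```

```text
above t31.9 s72.1 y41.9 h32.1 F [-0.9 -1.  -3.1] w52.1 g29.7
True
mat t32.5 s71.9 y41.9 h25.8 F [-0.8 -0.9  5. ] w51.9 g29.7
True
lip t34.6 s54.3 y41.9 h28.1 F [ 2.5  2.3 -0.2] w51.8 g29.7
```

View pics/p3.png

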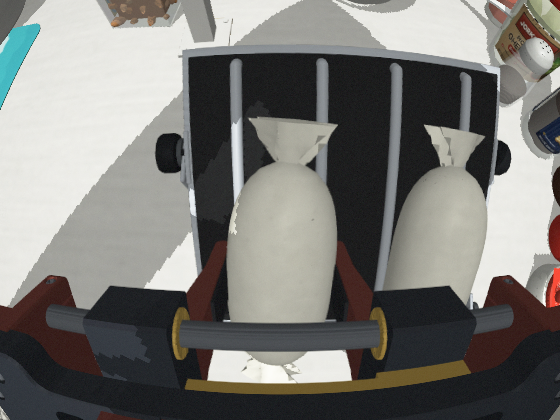

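```bash
sed -i 's/n\*1.2,rate=6/n*3.5,rate=6/' ops.py; python3 - <<'E'
from ops import *
p=lambda: env.read_state()["tool_pos"]
print(env.move_l(p()-n*3.5,rate=6,f_stop=4.5)); sh("down")
# back off to cross-check that it is mat, not lip friction
s=env.read_state()
E
```

```text
True
down t35.1 s54.5 y41.9 h26.1 F [-0.3 -1.2  4. ] w51.8 g29.7
```

```bash
python3 - <<'E'
from ops import *
p=lambda: env.read_state()["tool_pos"]
set_gripper(66); sh("open")
env.move_l(p()+n*130,rate=100); env.reach([430,110,340],down(0)); env.hold(.5); sh("away")
a=viewer.camera("side")[160:300,220:360];b=viewer.camera("top")[150:260,265:375]
cv2.imwrite("pics/end.png",np.hstack([cv2.resize(i,(400,400),interpolation=cv2.INTER_CUBIC) for i in(a,b)]))
E
```

```text
open t35.5 s54.9 y41.7 h26.0 F [-0.6 -0.5  0.2] w66.0 g0.0
away t39.2 s197.7 y225.0 h179.8 F [ 1.2 -1.  -0.5] w66.2 g0.0
```

View pics/end.png

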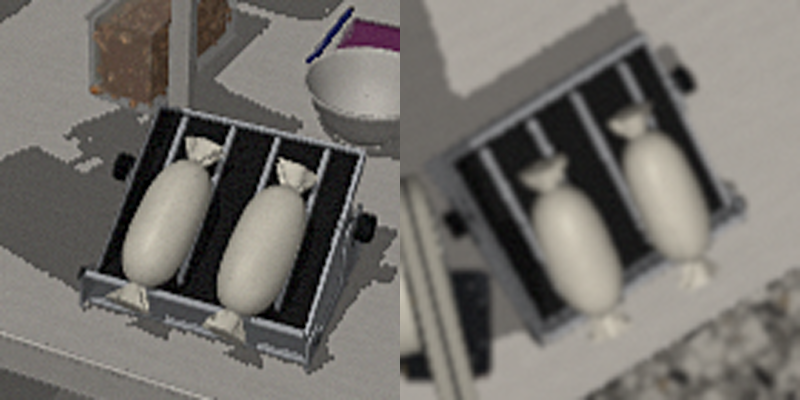

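```bash
python3 -c "
from station import workorder
print(workorder.sign_off())"
```

```text
the job is handed in; nothing more can be done
None
```

Both rice rolls are lying in the stand's two cradles, lengthwise down the slope with their lower ends at the lip; the job was handed in at about 39 s, and I noticed nothing else disturbed.

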